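# Scoop one valve ball into the pump housing

### The arm

A 6-joint arm with a two-finger parallel gripper is mounted at the origin on the work surface. World frame = base frame: x ahead of the robot, y to its left, z up, the work surface at z = 0. Lengths are in mm, angles in rad, forces in N, time in s.
With the tool pointing down it reaches from about 350 to 775 mm from the base axis. Payload 7.3 kg.
Tool frame: the origin (TCP) lies midway between the tips of the shut fingers; the grasp point (between the pads) lies 19 mm behind it; z points along the fingers, x is the direction in which the jaws open and shut, and the axes are right-handed (so a half turn about z gives the same grasp; the last joint's range is limited). The gripper opens to 92 mm and grips with 3 to 60 N. Pads are 19 mm wide; open, the fingers measure 130 mm over their backs; the gripper's body (75 mm by 190 mm) begins 47 mm behind the grasp point.
Start: joints at [1.01, 0.342, 1.524, -0, 1.275, -0.146], TCP at [211.567, 480.504, 226.741] pointing down, gripper open.
Joint ranges: [-2.53, 2.53], [-0.77, 2.02], [0.04, 2.7], [-1, 4.14], [0.28, 2.66], [-3.11, 3.11]. Speed limits (rad/s): [2.57, 2.57, 3.14, 3.14, 3.14, 3.14].

### API

Orientations are given as [roll, pitch, yaw] about the fixed x, y, z axes, in that order (R = Rz(yaw) Ry(pitch) Rx(roll)).
In Python, from plant import bot gives the robot as it stands.
- The arm moves only by the shell command python3 -m pendant 'ROWS' [OPENING]. ROWS is JSON, a list of rows, each an object with "linear": the shift along the world's x, y, z in mm, a list of three; "twist": the turn about the world's z in degrees. In form: [{"linear": [x, y, z], "twist": twist}, ...]. A call has 1 to 20 rows; each row is the pose to reach, as a shift and turn from the pose commanded when the call began; what a row does not reach only later rows make up. A row lasts 1/8 s, in which the tool goes at most 62.5 mm and 10.7 degrees, less where a joint would pass 70% of its speed; a pose out of reach is approached as far as the arm can. A call with a gripper value outside its range is refused whole. OPENING is the closure in counts, from 0 (fully open) to 255 (shut), set as the call begins (- or left out, the last holds). The fingers move at their own pace and stop on an object; the grip force is fixed at half the most. Time passes only in rows, so rows that repeat a pose let the fingers close. It gives the time, the measured TCP pose, the force and the opening at its end, in the units of the state.
- bot.get_obs(): the state, without advancing time (a new reading comes with each control period).
- bot.capture(name): name is "scene" or "top"; returns a dict with "frame" (384x512x3 uint8, blue, green, red), "z_map" (384x512 float32, mm along the optical axis (not along the pixel's ray), 0 where there is no reading), "fx", "fy", "cx", "cy" (pixels), "rvec" (rotation vector, rad) and "tvec" (3), from world to camera coordinates, as OpenCV has them. Camera axes: x right, y down, z forward; pixel columns grow to the right and rows downward; lengths in mm; the calibration is good to about 2 mm. A picture is of the moment at which its call begins.
- bot.close_job(): hands the job in, once; it reports no verdict.
The state is a dict: "time": time; "joint_positions": joint angles; "dq": joint speeds; "tau": joint torques, N m; "tool_pos": TCP position; "tcp_rot": TCP orientation; "contact_force": force on the tool from outside, world axes, zero at the start; "moment": the same for the moment, N m; "grip_width": finger opening in mm.
Only numpy, scipy, OpenCV 4.12 (cv2) and the standard library are available. Lean on these libraries where they do the work, as an engineer would, in place of code of your own. Each camera call takes 0.05 s, during which the arm holds its last target. There are 200 camera calls.

### The job

Take the upright-handled scoop and scoop the front ball (the one nearest the tray's open end) out of the row in the tray, without touching that ball with the fingers. Tip it from just above the rim into the open well of the pump housing, then stand the scoop upright on the bench and let it go.

Things in the scene. Friction and masses are not known exactly. Their poses are not given: they have to be found in the camera images.
- scoop_handle (a point): Scoop on a flat sole: upright wooden handle 18x18 mm, top 120 mm high. Point on handle axis 90 mm above the sole; z up, x to the mouth. Ahead of the handle a one-ball pocket: back face at x=22, lip crest 41, thin lip edge 51 mm; seated ball centre x=34, 14 mm above sole. Width 33 mm, 44 at mouth; sole ends x=-22. Pitched mouth-down the ball rolls out over the lip at about 25 deg, surely at 40.
- ball: Front ball of a row of three like polished, slippery steel balls, 24 mm, 56 g: the one nearest the tray's open end. Origin at its centre. Pushed by a scoop sliding on the tray floor towards the end wall, it rolls along its groove till the row is tight, then rides over the lip into the pocket with 1 to 3 N.
- tray_floor (a point): Fixed dark grey channel tray, 160 mm long. Point: centre of its floor, 6 mm above the bench; z up, x along it from the open end (x=-80 mm, no wall) to the end wall (inner face +80, 20 mm tall). 56 mm wide inside, side walls 12 mm tall. Balls lie centred in an 8 mm groove from x=-25 to the end wall, centres 11 mm above the floor; row tight: front ball at x=+20. Scoop may stick out of the open end.
- well (a point): Open round well in a fixed, low cast-metal pump housing. Point: centre of its mouth, level with the rim, 74 mm above the bench; z up. Mouth 60 mm wide, rim 68 mm outside, 40 mm deep, tapering to a narrow flat bottom (a ball in it has its centre 28 mm below the rim, up to 9 mm off the axis). 70 mm along y from it stands a turret closed by a dark plug, top 62 mm above the bench.
There are look-alikes about, which are no part of the job. Of the things shaped like the part that bears scoop_handle, the bare steel one is meant.

How it is judged:
By the outcome, as a careful person would: the job done as asked, in the order asked, and still so for the second after the job is handed in, with the robot touching nothing.
It also fails if it takes over 64 s, if anything falls off the work surface, if the arm or the gripper's body presses on something with over 40 N, if the wrist force passes 120 N, or if a joint passes its speed limit or range.

## Working session

There is one attempt and no reset: what is moved stays moved. The work goes in short steps, Python scripts to look and compute and a shell command to move; the robot and the scene stay as the last step left them, time stands still between calls to the robot, and variables do not carry over. Pictures are saved under pics/ and viewed, about 8 in all and at most 12, crops included, and the job is handed in when it is done.

```bash
ls; mkdir -p pics
cat > h.py <<'E'
import numpy as np, cv2
from plant import bot
def cap(n):
    c=bot.capture(n); c['R']=cv2.Rodrigues(np.array(c['rvec'],float))[0]; c['t']=np.array(c['tvec'],float).ravel(); return c
def ray(c,u,v,z):   # pixel onto plane z
    d=c['R'].T@np.array([(u-c['cx'])/c['fx'],(v-c['cy'])/c['fy'],1]); o=-c['R'].T@c['t']
    return o+d*(z-o[2])/d[2]
def dep(c,u,v):     # pixel via depth
    d=c['z_map'][int(v),int(u)]; p=np.array([(u-c['cx'])/c['fx'],(v-c['cy'])/c['fy'],1])*d
    return c['R'].T@(p-c['t'])
def cloud(c):
    v,u=np.mgrid[:384,:512]; d=c['z_map']
    p=np.stack([(u-c['cx'])/c['fx']*d,(v-c['cy'])/c['fy']*d,d],-1)
    return (p-c['t'])@c['R']
def proj(c,p):
    q=c['R']@np.array(p,float)+c['t']; return c['fx']*q[0]/q[2]+c['cx'],c['fy']*q[1]/q[2]+c['cy']
def save(c,n,box=None,s=1):
    f=c['frame']
    if box: f=f[box[1]:box[3],box[0]:box[2]]
    cv2.imwrite('pics/'+n,cv2.resize(f,None,fx=s,fy=s,interpolation=cv2.INTER_CUBIC))
E
python3 - <<'E'
from h import *
for n in ('scene','top'):
    c=cap(n); np.savez(n+'0.npz',**{k:np.array(v) for k,v in c.items()}); save(c,n+'0.png',None,1.5)
    print(n,c['fx'],c['fy'],-c['R'].T@c['t'],c['R'].round(2).tolist())
o=bot.get_obs();print(o['time'],o['tool_pos'],o['tcp_rot'],o['grip_width'])
E
```

```text
pics
scene 489.20929684193146 489.20929684193146 [ 926.41655242 -331.75509341  839.53029129] [[0.66, 0.75, -0.01], [0.62, -0.56, -0.55], [-0.41, 0.36, -0.84]]
top 468.5584823327957 468.5584823327957 [ 431.18210008    3.44167037 1084.15358387] [[0.02, -1.0, 0.0], [-0.99, -0.02, -0.13], [0.13, 0.0, -0.99]]
0.1 [211.36846731 480.19451642 226.11848738] [-3.14139043e+00  1.32946815e-03  1.15598644e+00] 92.17390674947032
```

View pics/scene0.png

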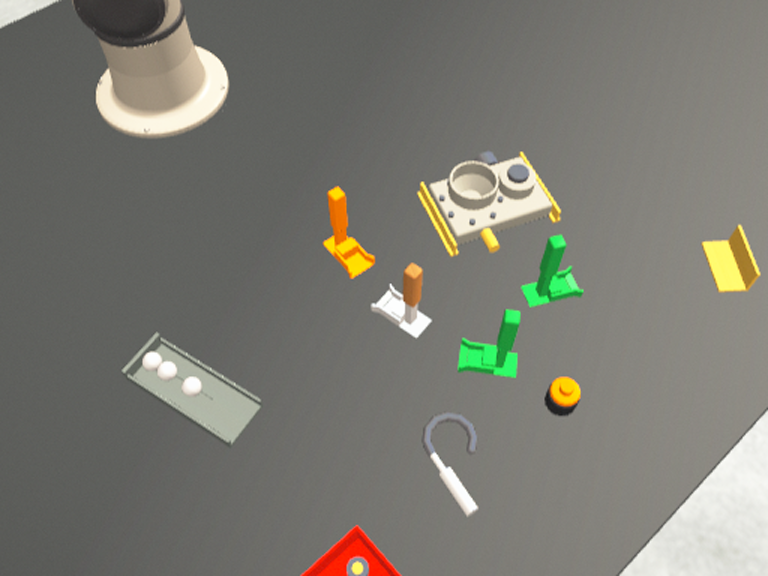

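View pics/top0.png

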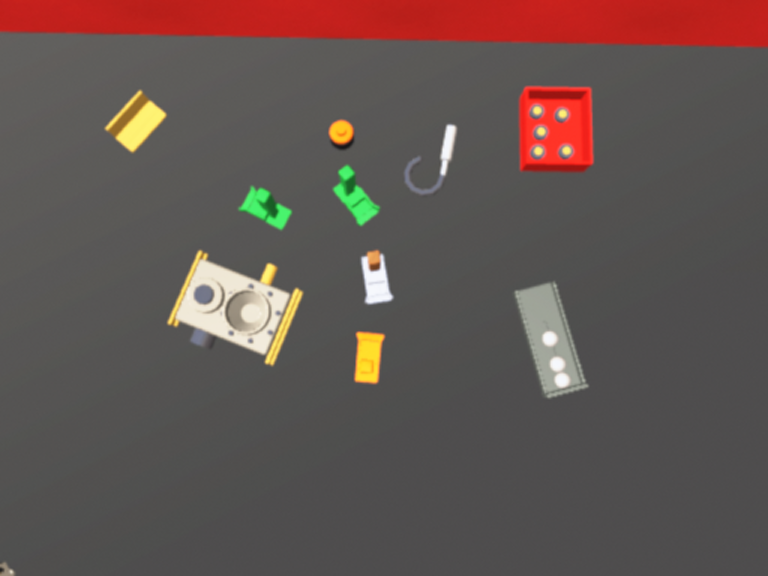

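Run:
```python
from h import *
def load(n):
    d=np.load(n+'0.npz'); return {k:d[k] for k in d}
T=load('top');S=load('scene')
save(T,'crop1.png',(90,120,400,290),2.5)
for n,c in (('top',T),('scene',S)):
    P=cloud(c); hsv=cv2.cvtColor(c['frame'],cv2.COLOR_BGR2HSV); H,Sa,V=[hsv[...,i].astype(int) for i in range(3)]
    print(n)
    # wooden handle
    br=(H>5)&(H<16)&(Sa>110)&(V<225)&(V>60)&(np.abs(P[...,0]-480)<130)&(np.abs(P[...,1]-20)<90)
    k,l,st,ce=cv2.connectedComponentsWithStats(br.astype(np.uint8))
    for i in range(1,k):
        if st[i,4]>15:
            p=P[l==i]; top=p[p[:,2]>p[:,2].max()-4]; print(' brown',ce[i].round(1),st[i,4],p.min(0).round(),p.max(0).round(),'top',top.mean(0).round(1),len(top))
    # light things: scoop steel & balls
    wh=(Sa<40)&(V>150)
    k,l,st,ce=cv2.connectedComponentsWithStats(wh.astype(np.uint8))
    for i in range(1,k):
        if st[i,4]>25 and st[i,4]<2500:
            p=P[l==i]; rr=cv2.minAreaRect(np.argwhere(l==i)[:,::-1].astype(np.float32)); print(' white',ce[i].round(1),st[i,4],'med',np.median(p,0).round(1),'max z',p[:,2].max().round(1),[np.round(x,1) for x in rr])
    # rim points
    m=(P[...,2]>70)&(P[...,2]<79)&(Sa<90)&(c['z_map']>0)
    k,l,st,ce=cv2.connectedComponentsWithStats(m.astype(np.uint8))
    for i in range(1,k):
        if st[i,4]>60:
            p=P[l==i]; (x,y),r=cv2.minEnclosingCircle(p[:,:2].astype(np.float32)); print(' rim',ce[i].round(1),st[i,4],(x,y,r),np.median(p[:,2]))
```

```text
top
 brown [249.4 176.6] 31 [579.   2.  65.] [583.  14. 121.] top [581.1   7.  119. ] 8
 brown [249.1 253.2] 16 [414.  -2.  -5.] [430.  18.   4.] top [416.7   5.9   1. ] 10
 white [297.9  98.1] 213 med [ 783.5 -102.9   13.6] max z 19.6 [array([297.5,  99.9]), array([ 7.2, 34.9]), np.float64(10.3)]
 white [250.3 188.1] 429 med [566.2   3.7   3.7] max z 1084.2 [array([250. , 185.7]), array([31.7, 18.2]), np.float64(81.3)]
 white [154.2 204.2] 2074 med [520.7 223.2  31.6] max z 1084.2 [array([154.6, 204.1]), array([64.4, 44.4]), np.float64(21.6)]
 white [364.7 225.2] 1648 med [ 486.4 -258.7    7.2] max z 1084.2 [array([364.7, 224.6]), array([70.4, 24.3]), np.float64(73.8)]
 white [376.5 260.3] 47 med [ 407.  -278.9   26.4] max z 30.3 [array([377.4, 260. ]), array([ 2., 26.]), np.float64(75.3)]
 rim [163.1 206.7] 178 (514.5213623046875, 191.72950744628906, 33.81610107421875) 73.99641986866166
scene
 brown [220.9 146.5] 45 [373.   5.   1.] [442.  45. 104.] top [436.5   4.7 103.7] 1
 brown [227.  174.7] 21 [440.  -6.  -0.] [473.  -2.  10.] top [455.6  -3.3   8.4] 4
 brown [274.4 191.8] 243
[... 806 characters left out ...]
te [140.4 246.2] 122 med [ 485.2 -230.4   19.2] max z 24.0 [array([139.8, 245.8]), array([77.7,  1.7]), np.float64(32.1)]
 white [130.1 261.6] 2496 med [ 493.4 -262.5    7.7] max z 839.5 [array([128.9, 260.4]), array([84.8, 31.9]), np.float64(33.3)]
 white [302.3 314.3] 558 med [ 775.  -103.2   12.6] max z 839.5 [array([300.9, 310.1]), array([68.3, 33.1]), np.float64(88.8)]
 white [237.9 377.5] 79 med [ 778.1 -244.2   16. ] max z 839.5 [array([237.5, 377.5]), array([11., 13.]), np.float64(90.0)]
 rim [105.1  50.1] 210 (16.650859832763672, -6.893669128417969, 65.32261657714844) 74.30879182442555
 rim [315.4 119.7] 237 (513.2044067382812, 191.29981994628906, 35.98316955566406) 74.4429186766791
```

View pics/crop1.png

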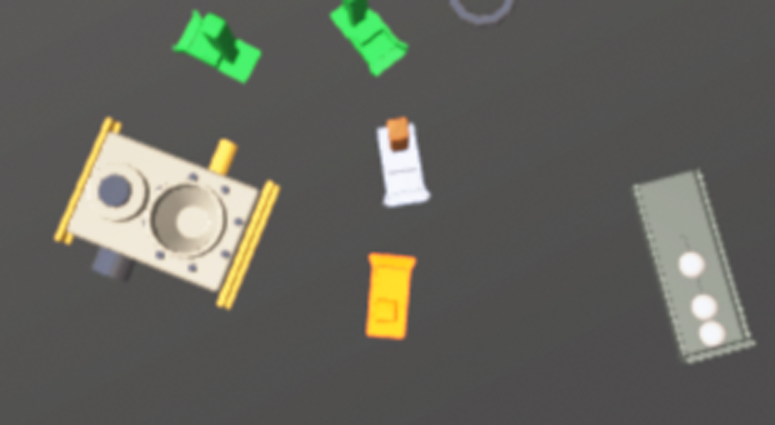

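Run:
```python
from h import *
def load(n):
    d=np.load(n+'0.npz'); return {k:d[k] for k in d}
T=load('top');S=load('scene')
for n,c,pt,ps,br in (('top',T,(364,225),(250,188),(249.4,176)),('scene',S,(130,261),(267,208),(274,191))):
    f=c['frame'];P=cloud(c); hsv=cv2.cvtColor(f,cv2.COLOR_BGR2HSV); Sa=hsv[...,1].astype(int);V=hsv[...,2].astype(int)
    fl=np.abs(P[...,2]-6)<2.5
    # tray floor points
    m=fl&(np.abs(P[...,0]-490)<130)&(np.abs(P[...,1]+260)<70)&(V>95)
    p=P[m][:,:2].astype(np.float32); r=cv2.minAreaRect(p); print(n,'tray floor',[np.round(x,1) for x in r],cv2.boxPoints(r).round(0).tolist(), np.median(P[m][:,2]))
    # balls: bright spots
    b=((V>200)&(Sa<40)&(P[...,2]>9)&(np.abs(P[...,0]-490)<130)&(np.abs(P[...,1]+260)<40)).astype(np.uint8)
    b=cv2.morphologyEx(b,cv2.MORPH_OPEN,np.ones((3,3)))
    k,l,st,ce=cv2.connectedComponentsWithStats(b)
    for i in range(1,k):
        if st[i,4]>20: q=P[l==i]; print('  ball',ce[i].round(1),st[i,4],ray(c,*ce[i],17).round(1),'zmax',q[:,2].max().round(1))
    # scoop steel: points
    m=(Sa<60)&(V>130)&(np.abs(P[...,0]-565)<70)&(np.abs(P[...,1]-3)<40)&(P[...,2]>-6)&(P[...,2]<28)
    k,l,st,ce=cv2.connectedComponentsWithStats(m.astype(np.uint8)); i=1+np.argmax(st[1:,4])
    q=P[l==i]; rr=cv2.minAreaRect(q[:,:2].astype(np.float32)); print('  scoop',[np.round(x,1) for x in rr],cv2.boxPoints(rr).round(0).tolist(),len(q))
    for a in range(505,610,8):
        s=q[np.abs(q[:,0]-a)<4]
        if len(s): print('    x',a,'y',s[:,1].min().round(1),s[:,1].max().round(1),'z',np.median(s[:,2]).round(1))
    # handle: any points z 60..123 near
    m=(np.abs(P[...,0]-583)<20)&(np.abs(P[...,1]-5)<20)&(P[...,2]>112)&(P[...,2]<128)
    q=P[m]; v,u=np.nonzero(m)
    if len(q): print('  top face',q.min(0).round(1),q.max(0).round(1),q.mean(0).round(1),len(q), ray(c,u.mean(),v.mean(),120).round(1))
```

```text
top tray floor [array([ 489.8, -262.1]), array([160.2,  69. ]), np.float64(15.9)] [[403.0, -251.0], [422.0, -317.0], [576.0, -273.0], [557.0, -207.0]] 6.233564456675415
  ball [366.2 225.4] 80 [ 486.2 -260.3   17. ] zmax 36.0
  ball [372.8 247.6] 162 [ 436.5 -274.6   17. ] zmax 33.9
  scoop [array([574.6,   4. ]), array([77. , 42.7]), np.float64(6.5)] [[534.0, 21.0], [539.0, -22.0], [615.0, -13.0], [610.0, 30.0]] 437
    x 537 y -15.8 21.3 z 1.3
    x 545 y -20.4 21.4 z 2.7
    x 553 y -20.3 19.3 z 2.4
    x 561 y -15.5 21.8 z 2.4
    x 569 y -13.0 22.1 z 16.3
    x 577 y -12.9 24.5 z 19.0
    x 585 y -10.5 24.7 z 13.4
    x 593 y -10.2 27.3 z 1.5
    x 601 y -7.8 27.4 z 1.5
    x 609 y -5.3 27.5 z 1.5
  top face [ 5.788e+02 -3.000e-01  1.124e+02] [598.1  16.7 124.9] [588.2   8.3 119.9] 75 [588.2   8.3 120. ]
scene tray floor [array([ 490.2, -259.6]), array([139., 259.]), np.float64(89.9)] [[361.0, -329.0], [619.0, -329.0], [620.0, -190.0], [361.0, -190.0]] 6.432541447870834
  ball [105.9 243. ] 236 [ 434.1 -275.4   17. ] zmax 33.4
  ball [127.4 256.6] 124 [ 484.1 -260.8   17. ] zmax 34.3
  scoop [array([570.8,   6.5]), array([81.1, 48.3]), np.float64(8.9)] [[527.0, 24.0], [535.0, -24.0], [615.0, -11.0], [607.0, 37.0]] 620
    x 529 y -13.4 24.1 z 0.1
    x 537 y -19.5 25.2 z 3.0
    x 545 y -21.9 25.1 z 4.2
    x 553 y -17.5 25.9 z 4.1
    x 561 y -15.4 16.3 z 8.3
    x 569 y -14.6 12.1 z 19.5
    x 577 y -13.5 29.5 z 19.4
    x 585 y -11.3 26.6 z 7.0
    x 593 y -10.9 26.8 z 4.0
    x 601 y -9.0 28.9 z 3.0
    x 609 y -7.0 27.8 z 2.2
  top face [579.7  -2.7 112.2] [598.1  16.7 123.4] [589.9   6.  119.8] 103 [590.    5.9 120. ]
```

The steel scoop (crop (402,160), top image (250,185)) with its wooden handle is the one meant; orange (390,297) and the two greens (218,45), (368,37) are look-alikes. The front ball is at crop (691,263) and the tray's open end faces +x. I'm moving above the scoop now.

```bash
python3 -m pendant '[{"linear":[30,-37,0],"twist":4},{"linear":[70,-87,-5],"twist":10},{"linear":[110,-137,-10],"twist":17},{"linear":[150,-187,-15],"twist":24},{"linear":[188,-235,-20],"twist":32},{"linear":[226,-283,-25],"twist":32},{"linear":[264,-331,-30],"twist":32},{"linear":[302,-379,-32],"twist":32},{"linear":[340,-427,-32],"twist":32},{"linear":[365,-458,-32],"twist":32},{"linear":[377.4,-473,-32],"twist":32},{"linear":[377.4,-473,-32],"twist":32},{"linear":[377.4,-473,-32],"twist":32}]' 0
python3 - <<'E'
from h import *
c=cap('scene'); save(c,'s1.png',(170,60,400,240),3.3)
E
```

```text
time: 1.72
tool_pos: [588.1, 9.0, 194.7]
tcp_rot: [-3.141, -0.001, 1.716]
contact_force: [0.6, 0.4, 0.0]
grip_width: 92.3
```

View pics/s1.png

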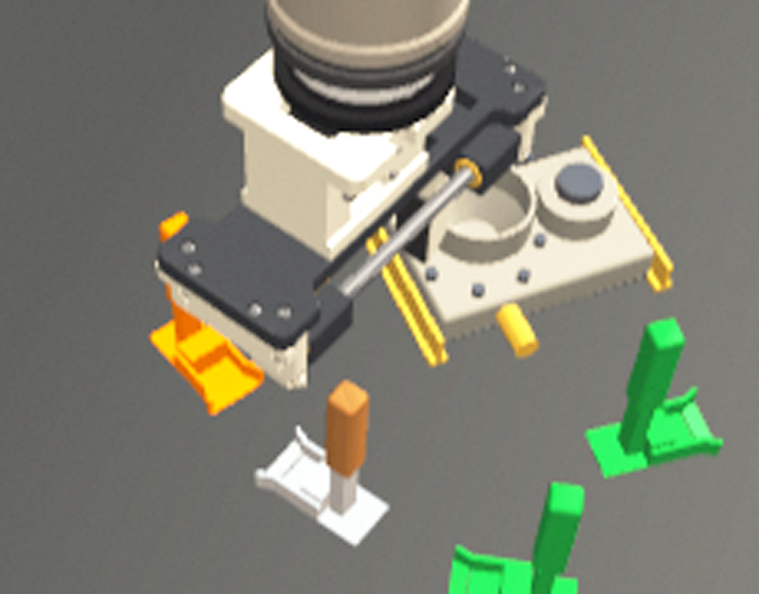

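```bash
python3 -m pendant '[{"linear":[0,-0.5,-20],"twist":0},{"linear":[0,-1,-60],"twist":0},{"linear":[0,-1,-100],"twist":0},{"linear":[0,-1,-120],"twist":0},{"linear":[0,-1,-124],"twist":0},{"linear":[0,-1,-124],"twist":0}]' 0
python3 -m pendant '[{"linear":[0,0,0],"twist":0},{"linear":[0,0,0],"twist":0},{"linear":[0,0,0],"twist":0},{"linear":[0,0,0],"twist":0},{"linear":[0,0,0],"twist":0},{"linear":[0,0,0],"twist":0},{"linear":[0,0,0],"twist":0},{"linear":[0,0,0],"twist":0}]' 255
```

```text
time: 2.52
tool_pos: [589.2, 7.2, 71.6]
tcp_rot: [3.141, 0.0, 1.715]
contact_force: [-0.1, 0.7, -0.1]
grip_width: 92.2
time: 3.52
tool_pos: [589.0, 6.5, 70.7]
tcp_rot: [-3.142, -0.0, 1.715]
contact_force: [-0.8, -0.9, -1.5]
grip_width: 18.0
```

```bash
python3 -m pendant '[{"linear":[0,0,10],"twist":0},{"linear":[0,0,30],"twist":0},{"linear":[-1,-25,45],"twist":1},{"linear":[-4,-65,45],"twist":3},{"linear":[-7,-110,45],"twist":5},{"linear":[-9,-155,45],"twist":7},{"linear":[-12,-200,45],"twist":7.7},{"linear":[-13,-230,45],"twist":7.7},{"linear":[-13.4,-241.3,45],"twist":7.7},{"linear":[-13.4,-241.3,45],"twist":7.7}]'
python3 - <<'E'
from h import *
c=cap('top'); save(c,'t1.png',(310,150,420,280),4.5)
s=cap('scene'); save(s,'s2.png',(50,180,290,360),3.3)
# ball centre: bright circle in top
f=c['frame']; hsv=cv2.cvtColor(f,cv2.COLOR_BGR2HSV)
for n,d in(('top',c),('scene',s)):
    P=cloud(d); m=(P[...,2]>22)&(P[...,2]<36)&(np.abs(P[...,0]-450)<70)&(np.abs(P[...,1]+268)<28)
    v,u=np.nonzero(m)
    g=(np.abs(P[...,0]-486)<16)&(np.abs(P[...,1]+260)<16)&(P[...,2]>9)&(P[...,2]<36)
    v,u=np.nonzero(g); q=P[g]; A=np.c_[2*q,np.ones(len(q))]; x=np.linalg.lstsq(A,(q**2).sum(1),rcond=None)[0]
    print(n,len(q),'sphere fit',x[:3].round(1),np.sqrt(x[3]+x[:3]@x[:3]).round(1))
E
```

```text
time: 4.78
tool_pos: [575.5, -234.8, 115.9]
tcp_rot: [3.141, -0.0, 1.848]
contact_force: [0.1, 0.8, -0.6]
grip_width: 18.3
top 0 sphere fit [0. 0. 0.] 0.0
scene 0 sphere fit [0. 0. 0.] 0.0
```

View pics/s2.png

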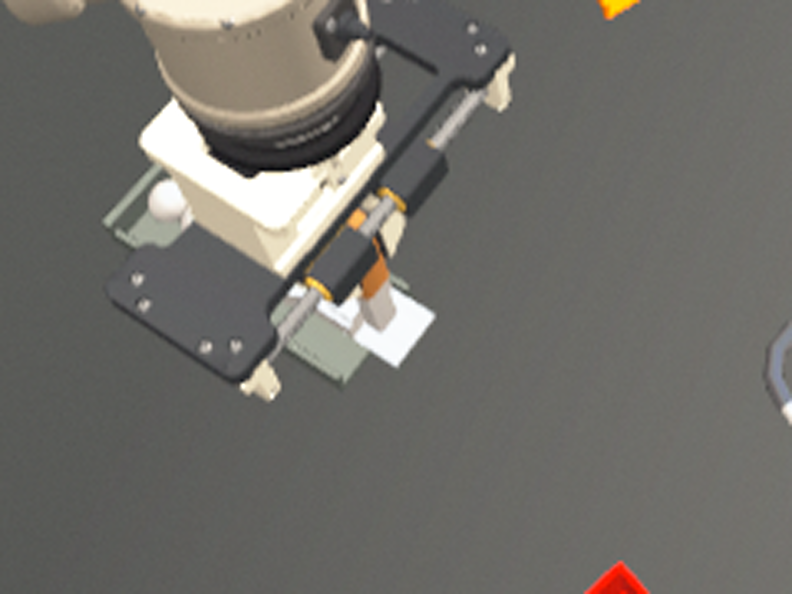

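Run:
```python
from h import *
for n in ('top','scene'):
    d=np.load(n+'0.npz'); c={k:d[k] for k in d}; P=cloud(c)
    for (bx,by) in ((486,-260),(445,-272)):
        g=(np.hypot(P[...,0]-bx,P[...,1]-by)<13)&(P[...,2]>14)&(P[...,2]<36)
        q=P[g]; t=q[q[:,2]>q[:,2].max()-5]; A=np.c_[2*q,np.ones(len(q))]; x=np.linalg.lstsq(A,(q**2).sum(1),rcond=None)[0]
        print(n,len(q),x[:3].round(1),np.sqrt(x[3]+x[:3]@x[:3]).round(1),t.mean(0).round(1))
    # tray walls: points z 14..20 (sides)
    m=(P[...,2]>14)&(P[...,2]<22)&(np.abs(P[...,0]-500)<50)&(np.abs(P[...,1]+260)<60)
    q=P[m][:,:2]-[489.8,-262.1]; nn=np.array([.2745,-.9616]); l=q@nn
    print(' wall lateral',l[l<-20].mean().round(1) if (l<-20).any() else None,l[l>20].mean().round(1) if (l>20).any() else None,(l<-20).sum(),(l>20).sum())
```

```text
top 86 [ 486.4 -260.    21.3] 10.1 [ 485.9 -262.    33. ]
top 87 [ 446.2 -271.5   21.1] 10.4 [ 448.1 -269.5   30.4]
 wall lateral -32.9 27.0 98 100
scene 133 [ 486.5 -261.5   20.6] 10.5 [ 487.5 -262.4   30.6]
scene 116 [ 445.7 -272.8   19.7] 11.6 [ 448.  -273.2   30.1]
 wall lateral -31.2 28.6 140 144
```

```bash
python3 -m pendant '[{"linear":[0,0,-15],"twist":0},{"linear":[0,0,-29],"twist":0},{"linear":[0,0,-36],"twist":0},{"linear":[0,0,-39],"twist":0},{"linear":[0,0,-39],"twist":0}]'
python3 -m pendant '[{"linear":[0,0,-1],"twist":0},{"linear":[0,0,-1],"twist":0}]'
```

```text
time: 5.5
tool_pos: [575.7, -234.8, 76.8]
tcp_rot: [3.141, 0.0, 1.849]
contact_force: [-0.3, -0.8, -0.6]
grip_width: 17.9
time: 5.75
tool_pos: [575.9, -235.0, 76.5]
tcp_rot: [3.141, 0.001, 1.849]
contact_force: [-0.1, 0.3, 4.2]
grip_width: 18.1
```

```bash
python3 -m pendant '[{"linear":[-5.8,-1.7,0],"twist":0},{"linear":[-13.5,-3.9,0],"twist":0},{"linear":[-21.1,-6.1,0],"twist":0},{"linear":[-28.8,-8.3,0],"twist":0},{"linear":[-34.6,-9.9,0],"twist":0},{"linear":[-40.4,-11.6,0],"twist":0},{"linear":[-46.1,-13.2,0],"twist":0},{"linear":[-51.9,-14.9,0],"twist":0},{"linear":[-57.7,-16.5,0],"twist":0},{"linear":[-61.5,-17.6,0],"twist":0},{"linear":[-64.4,-18.5,0],"twist":0},{"linear":[-67.3,-19.3,0],"twist":0}]'
python3 -m pendant '[{"linear":[-2.9,-0.8,0],"twist":0},{"linear":[-5.3,-1.5,0],"twist":0},{"linear":[-5.3,-1.5,0],"twist":0}]'
python3 - <<'E'
from h import *
c=cap('top'); save(c,'t2.png',(320,160,420,280),4.5)
E
```

```text
time: 7.25
tool_pos: [508.9, -254.8, 76.5]
tcp_rot: [3.139, 0.002, 1.849]
contact_force: [1.5, -2.9, 2.1]
grip_width: 17.5
time: 7.62
tool_pos: [503.3, -256.4, 76.5]
tcp_rot: [3.14, 0.002, 1.849]
contact_force: [2.8, -0.7, 6.2]
grip_width: 17.9
```

View pics/t2.png

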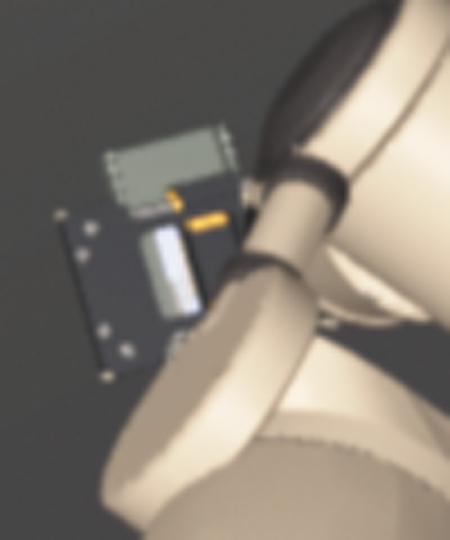

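```bash
python3 -m pendant '[{"linear":[-1.5,-0.4,0],"twist":0},{"linear":[-3,-0.8,0],"twist":0},{"linear":[-3,-0.8,0],"twist":0}]'
python3 - <<'E'
from h import *
c=cap('scene'); save(c,'s3.png',(60,190,200,310),5)
E
```

```text
time: 8.05
tool_pos: [500.7, -257.1, 76.5]
tcp_rot: [3.139, 0.002, 1.849]
contact_force: [3.2, -0.5, 6.2]
grip_width: 18.0
```

View pics/s3.png

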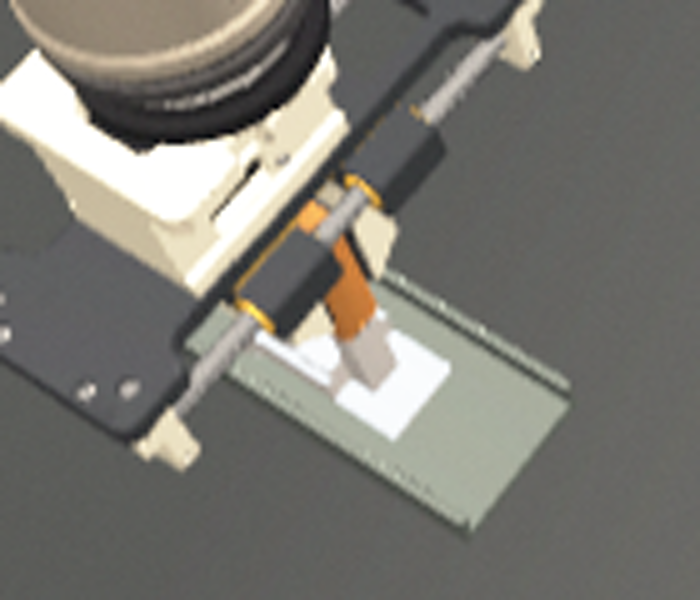

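```bash
python3 -m pendant '[{"linear":[-1.5,-0.4,0],"twist":0},{"linear":[-3,-0.8,0],"twist":0},{"linear":[-3,-0.8,0],"twist":0}]'; python3 -m pendant '[{"linear":[-1,-0.3,0],"twist":0},{"linear":[-2,-0.6,0],"twist":0},{"linear":[-2,-0.6,0],"twist":0}]'
```

```text
time: 8.48
tool_pos: [499.0, -257.6, 76.9]
tcp_rot: [3.137, 0.003, 1.848]
contact_force: [8.5, 2.6, 5.4]
grip_width: 17.8
time: 8.85
tool_pos: [497.5, -258.1, 77.3]
tcp_rot: [3.136, 0.003, 1.848]
contact_force: [9.1, 3.6, 8.7]
grip_width: 18.1
```

```bash
python3 -m pendant '[{"linear":[2,0.6,0],"twist":0},{"linear":[3,0.9,0],"twist":0},{"linear":[3,0.9,3],"twist":0},{"linear":[3,0.9,8],"twist":0},{"linear":[3,0.9,16],"twist":0},{"linear":[3,0.9,28],"twist":0},{"linear":[3,0.9,44],"twist":0},{"linear":[3,0.9,60],"twist":0},{"linear":[3,0.9,78],"twist":0},{"linear":[3,0.9,96],"twist":0},{"linear":[3,0.9,110],"twist":0},{"linear":[3,0.9,120],"twist":0},{"linear":[3,0.9,124],"twist":0},{"linear":[3,0.9,124],"twist":0}]'
python3 - <<'E'
from h import *
c=cap('scene'); save(c,'s4.png',(50,130,210,290),3.7)
E
```

```text
time: 10.6
tool_pos: [497.9, -256.9, 199.6]
tcp_rot: [-3.141, -0.0, 1.849]
contact_force: [0.5, 0.1, -2.3]
grip_width: 18.3
```

View pics/s4.png

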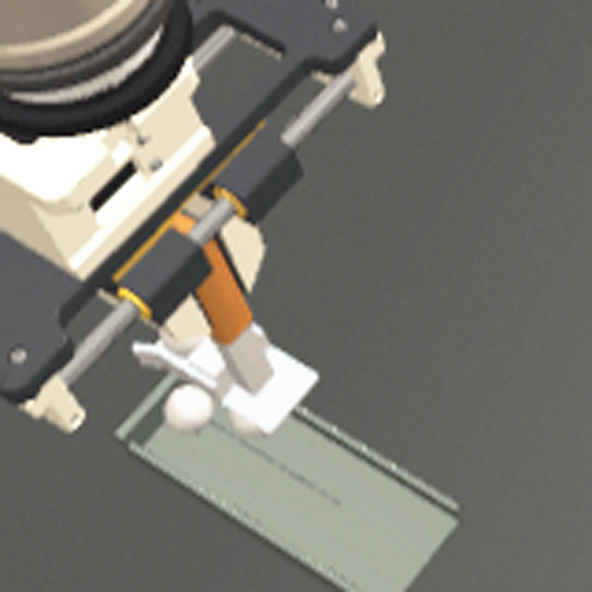

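```bash
python3 -m pendant '[{"linear":[2,7,0],"twist":0},{"linear":[6,22,0],"twist":-1},{"linear":[12,45,0],"twist":-2},{"linear":[20,75,0],"twist":-3},{"linear":[29,108,0],"twist":-5},{"linear":[38,141,0],"twist":-7},{"linear":[47,174,0],"twist":-9},{"linear":[56,207,0],"twist":-11},{"linear":[65,240,0],"twist":-13},{"linear":[74,273,0],"twist":-14},{"linear":[83,306,0],"twist":-15},{"linear":[92,339,0],"twist":-16},{"linear":[101,372,0],"twist":-16},{"linear":[109,402,0],"twist":-16},{"linear":[116,426,0],"twist":-16},{"linear":[120,441,0],"twist":-16},{"linear":[122,448.5,0],"twist":-16},{"linear":[122,448.5,0],"twist":-16},{"linear":[122,448.5,0],"twist":-16}]'
python3 - <<'E'
from h import *
c=cap('scene'); save(c,'s5.png',(220,30,440,220),3)
t=cap('top'); 
P=cloud(t); m=(np.abs(P[...,2]-62)<3)&(np.abs(P[...,1]-258)<40)&(np.abs(P[...,0]-530)<40); print('turret',P[m].mean(0),m.sum(),P[m].min(0),P[m].max(0))
E
```

```text
time: 13.02
tool_pos: [619.9, 190.8, 199.8]
tcp_rot: [-3.141, 0.0, 1.569]
contact_force: [0.2, 0.5, -1.4]
grip_width: 17.9<stdin>:4: RuntimeWarning: Mean of empty slice.
  ret = um.true_divide(
Traceback (most recent call last):
ValueError: zero-size array to reduction operation minimum which has no identity
```

View pics/s5.png

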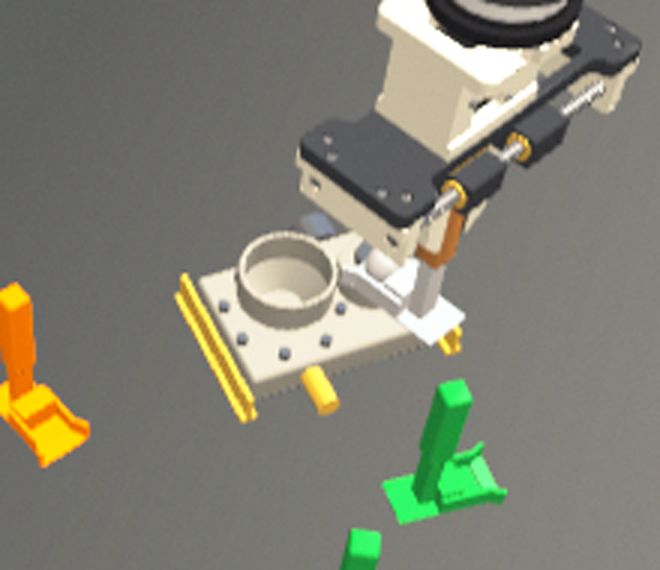

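```bash
python3 -m pendant '[{"linear":[0,0.5,-8],"twist":0},{"linear":[0,0.5,-24],"twist":0},{"linear":[0,0.5,-42],"twist":0},{"linear":[0,0.5,-57],"twist":0},{"linear":[0,0.5,-65],"twist":0},{"linear":[-2,0.5,-67],"twist":0},{"linear":[-6,0.5,-67],"twist":0},{"linear":[-10,0.5,-67],"twist":0},{"linear":[-14,0.5,-67],"twist":0},{"linear":[-18,0.5,-67],"twist":0},{"linear":[-21,0.5,-67],"twist":0},{"linear":[-24,0.5,-67],"twist":0},{"linear":[-27,0.5,-67],"twist":0},{"linear":[-30,0.5,-67],"twist":0}]'
python3 - <<'E'
from h import *
c=cap('scene'); save(c,'s6.png',(270,50,400,160),5)
E
```

```text
time: 14.88
tool_pos: [592.5, 192.1, 134.1]
tcp_rot: [3.135, -0.001, 1.57]
contact_force: [6.3, -0.2, 1.4]
grip_width: 17.6
```

View pics/s6.png

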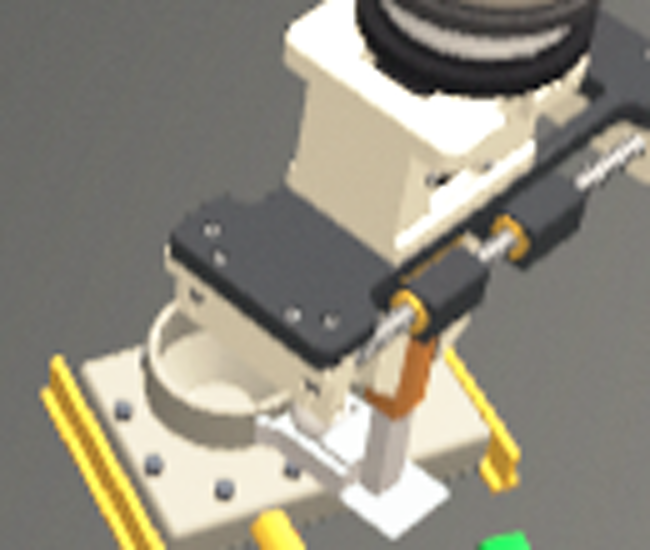

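```bash
cat >> h.py <<'E'
def pitch():
    o=bot.get_obs(); g=np.array(o['tool_pos'])+[0,0,19]
    c=cap('scene'); P=cloud(c); f=c['frame']; h=cv2.cvtColor(f,cv2.COLOR_BGR2HSV).astype(int)
    m=(h[...,1]<60)&(h[...,2]>170)&(c['z_map']>0)&(np.abs(P[...,1]-g[1])<26)&(np.abs(P[...,0]-g[0])<110)&(P[...,2]<g[2]-60)&(P[...,2]>g[2]-125)
    # wood handle line
    w=(h[...,0]>5)&(h[...,0]<18)&(h[...,1]>110)&(np.abs(P[...,1]-g[1])<26)&(np.abs(P[...,0]-g[0])<60)&(P[...,2]<g[2])&(P[...,2]>g[2]-70)
    return o,g,c,P,m,w
def sole(tag=''):
    o,g,c,P,m,w=pitch(); q=P[m]-g
    print(tag,'F',np.round(o['contact_force'],1),'tool',np.round(o['tool_pos'],1),'n',len(q))
    for a in range(-60,110,8):
        s=q[np.abs(q[:,0]-a)<4]
        if len(s)>3: print('   dx',a,'z min/med/max',np.percentile(s[:,2],[5,50,95]).round(0),len(s))
    # RANSAC line z = k x + b through sole points behind the handle
    return q
E
python3 -m pendant '[{"linear":[-3,0,0],"twist":0},{"linear":[-6,0,0],"twist":0},{"linear":[-9,0,0],"twist":0},{"linear":[-12,0,0],"twist":0},{"linear":[-12,0,0],"twist":0}]'
python3 -c "from h import *; sole()"
```

```text
time: 15.55
tool_pos: [580.5, 192.2, 134.4]
tcp_rot: [3.134, -0.001, 1.569]
contact_force: [6.0, -0.8, 1.4]
grip_width: 17.6
 F [ 6.  -0.8  1.4] tool [580.5 192.2 134.4] n 964
   dx -60 z min/med/max [-124. -116. -110.] 28
   dx -52 z min/med/max [-124. -122. -106.] 25
   dx -44 z min/med/max [-124. -121.  -77.] 40
   dx -36 z min/med/max [-124. -119.  -77.] 65
   dx -28 z min/med/max [-124.  -92.  -76.] 76
   dx -20 z min/med/max [-124.  -78.  -66.] 87
   dx -12 z min/med/max [-123.  -73.  -69.] 56
   dx -4 z min/med/max [-77. -70. -68.] 45
   dx 4 z min/med/max [-75. -69. -67.] 34
   dx 12 z min/med/max [-86. -81. -69.] 35
   dx 20 z min/med/max [-86. -81. -62.] 85
   dx 28 z min/med/max [-85. -83. -81.] 52
   dx 36 z min/med/max [-84. -82. -80.] 45
```

```bash
python3 -m pendant '[{"linear":[-2.5,0,0],"twist":0},{"linear":[-5,0,0],"twist":0},{"linear":[-7.5,0,0],"twist":0},{"linear":[-10,0,0],"twist":0},{"linear":[-10,0,0],"twist":0}]'
python3 -m pendant '[{"linear":[3,0,0],"twist":0},{"linear":[6,0,0],"twist":0},{"linear":[10,0,4],"twist":0},{"linear":[10,0,14],"twist":0},{"linear":[10,0,26],"twist":0},{"linear":[10,0,36],"twist":0},{"linear":[10,0,40],"twist":0},{"linear":[10,0,40],"twist":0}]'
python3 - <<'E'
from h import *
q=sole(); c=cap('scene'); save(c,'s7.png',(250,30,400,160),5)
E
```

```text
time: 16.23
tool_pos: [570.3, 192.2, 134.4]
tcp_rot: [3.135, -0.001, 1.57]
contact_force: [4.5, 0.4, 1.4]
grip_width: 18.3
time: 17.23
tool_pos: [578.0, 192.1, 173.1]
tcp_rot: [3.141, -0.0, 1.57]
contact_force: [0.4, 0.3, -2.5]
grip_width: 18.3
 F [ 0.4  0.3 -2.5] tool [578.  192.1 173.1] n 570
   dx -44 z min/med/max [-118. -117. -115.] 11
   dx -36 z min/med/max [-121. -118. -115.] 21
   dx -28 z min/med/max [-122.  -86.  -80.] 8
   dx -20 z min/med/max [-92. -81. -69.] 49
   dx -12 z min/med/max [-86. -74. -67.] 61
   dx -4 z min/med/max [-81. -74. -69.] 48
   dx 4 z min/med/max [-76. -70. -68.] 45
   dx 12 z min/med/max [-77. -69. -66.] 41
   dx 20 z min/med/max [-86. -82. -71.] 33
   dx 28 z min/med/max [-84. -78. -63.] 88
   dx 36 z min/med/max [-83. -81. -79.] 52
   dx 44 z min/med/max [-81. -79. -77.] 52
```

View pics/s7.png

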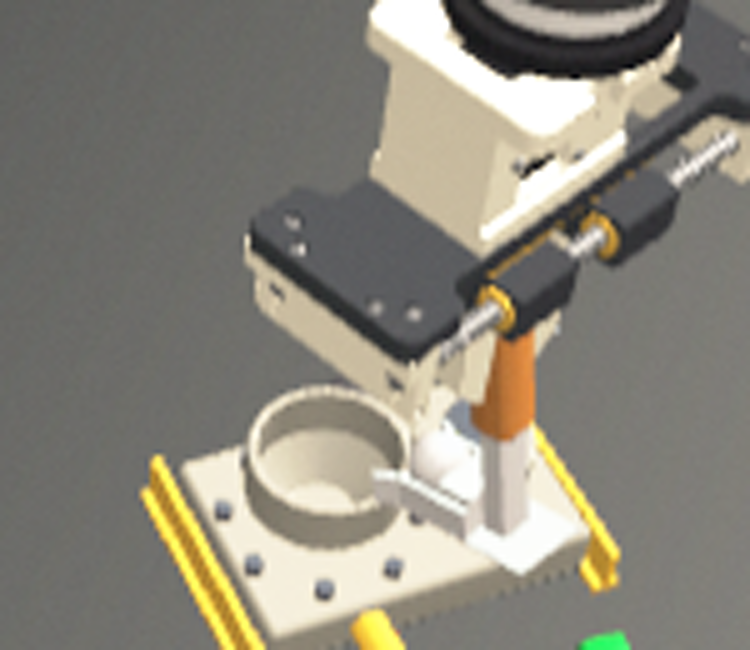

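```bash
python3 -m pendant '[{"linear":[-3,0,0],"twist":0},{"linear":[-9,0,0],"twist":0},{"linear":[-17,0,0],"twist":0},{"linear":[-26,0,0],"twist":0},{"linear":[-35,0,0],"twist":0},{"linear":[-43,0,0],"twist":0},{"linear":[-48,0,-2],"twist":0},{"linear":[-50,0,-7],"twist":0},{"linear":[-50,0,-14],"twist":0},{"linear":[-50,0,-21],"twist":0},{"linear":[-50,0,-24],"twist":0},{"linear":[-50,0,-24],"twist":0}]'
python3 -m pendant '[{"linear":[-4,0,0],"twist":0},{"linear":[-8,0,-1],"twist":0},{"linear":[-12,0,-2],"twist":0},{"linear":[-16,0,-4],"twist":0},{"linear":[-20,0,-6],"twist":0},{"linear":[-20,0,-6],"twist":0}]'
python3 -c "from h import *; sole()"
```

```text
time: 18.82
tool_pos: [527.9, 192.0, 148.3]
tcp_rot: [-3.141, 0.0, 1.57]
contact_force: [-0.0, 0.7, -1.6]
grip_width: 17.9
time: 19.58
tool_pos: [511.3, 192.2, 145.2]
tcp_rot: [3.132, -0.001, 1.57]
contact_force: [6.8, -1.7, 5.6]
grip_width: 17.6
 F [ 6.8 -1.7  5.6] tool [511.3 192.2 145.2] n 500
   dx -28 z min/med/max [-115.  -90.  -86.] 28
   dx -20 z min/med/max [-124.  -92.  -78.] 49
   dx -12 z min/med/max [-124.  -78.  -68.] 59
   dx -4 z min/med/max [-82. -74. -68.] 56
   dx 4 z min/med/max [-82. -70. -68.] 35
   dx 12 z min/med/max [-76. -69. -65.] 28
   dx 20 z min/med/max [-91. -77. -65.] 48
   dx 28 z min/med/max [-91. -81. -64.] 75
   dx 36 z min/med/max [-96. -80. -76.] 63
   dx 44 z min/med/max [-79. -78. -75.] 43
   dx 52 z min/med/max [-78. -76. -75.] 16
```

```bash
python3 -m pendant '[{"linear":[-4,0,0],"twist":0},{"linear":[-8,0,0],"twist":0},{"linear":[-12,0,0],"twist":0},{"linear":[-16,0,0],"twist":0},{"linear":[-20,0,0],"twist":0},{"linear":[-20,0,0],"twist":0}]'
python3 -c "from h import *; sole()"
```

```text
time: 20.38
tool_pos: [490.6, 192.2, 145.1]
tcp_rot: [3.134, -0.001, 1.57]
contact_force: [4.0, -1.0, 7.7]
grip_width: 17.4
 F [ 4.  -1.   7.7] tool [490.6 192.2 145.1] n 469
   dx -12 z min/med/max [-91. -88. -88.] 7
   dx -4 z min/med/max [-118.  -91.  -84.] 31
   dx 4 z min/med/max [-122.  -87.  -69.] 74
   dx 12 z min/med/max [-90. -71. -66.] 57
   dx 20 z min/med/max [-123.  -70.  -65.] 33
   dx 28 z min/med/max [-124.  -68.  -61.] 29
   dx 36 z min/med/max [-122.  -67.  -61.] 40
   dx 44 z min/med/max [-92. -75. -61.] 45
   dx 52 z min/med/max [-102.  -72.  -64.] 83
   dx 60 z min/med/max [-90. -68. -66.] 46
   dx 68 z min/med/max [-68. -65. -63.] 24
```

```bash
python3 -m pendant '[{"linear":[-4,0,0],"twist":0},{"linear":[-8,0,0],"twist":0},{"linear":[-12,0,0],"twist":0},{"linear":[-14,0,0],"twist":0},{"linear":[-14,0,0],"twist":0}]'
python3 -c "from h import *; sole()"
python3 -m pendant '[{"linear":[3,0,0],"twist":0},{"linear":[7,0,0],"twist":0},{"linear":[11,0,0],"twist":0},{"linear":[15,0,0],"twist":0},{"linear":[15,0,0],"twist":0},{"linear":[15,0,0],"twist":0}]'
python3 - <<'E'
from h import *
sole()
c=cap('scene'); P=cloud(c)
m=(np.hypot(P[...,0]-514,P[...,1]-191.5)<26)&(P[...,2]>25)&(P[...,2]<100); v,u=np.nonzero(m); print(m.sum(),P[m][::12].round(0).tolist())
E
```

```text
time: 21.05
tool_pos: [474.3, 192.2, 143.3]
tcp_rot: [3.14, -0.0, 1.57]
contact_force: [2.8, -0.7, 5.3]
grip_width: 17.8
 F [ 2.8 -0.7  5.3] tool [474.3 192.2 143.3] n 427
   dx 12 z min/med/max [-116.  -81.  -68.] 47
   dx 20 z min/med/max [-123.  -81.  -68.] 108
   dx 28 z min/med/max [-124.  -81.  -70.] 44
   dx 36 z min/med/max [-124.  -68.  -60.] 31
   dx 44 z min/med/max [-125. -120.  -61.] 28
   dx 52 z min/med/max [-119.  -67.  -62.] 46
   dx 60 z min/med/max [-92. -67. -61.] 38
   dx 68 z min/med/max [-93. -86. -60.] 72
   dx 76 z min/med/max [-122.  -97.  -86.] 10
time: 21.85
tool_pos: [488.7, 192.1, 142.6]
tcp_rot: [-3.141, -0.0, 1.57]
contact_force: [-0.3, 0.3, -0.5]
grip_width: 17.5
 F [-0.3  0.3 -0.5] tool [488.7 192.1 142.6] n 393
   dx -4 z min/med/max [-114.  -89.  -85.] 64
   dx 4 z min/med/max [-124. -112.  -85.] 44
   dx 12 z min/med/max [-124.  -86.  -80.] 12
   dx 20 z min/med/max [-111.  -85.  -76.] 41
   dx 28 z min/med/max [-108. -103.  -70.] 27
   dx 36 z min/med/max [-121. -102.  -61.] 54
   dx 44 z min/med/max [-94. -71. -61.] 16
   dx 52 z min/med/max [-94. -70. -61.] 55
   dx 60 z min/med/max [-110.  -66.  -61.] 43
   dx 68 z min/med/max [-85. -62. -60.] 34
250 [[503.0, 207.0, 82.0], [524.0, 184.0, 99.0], [517.0, 176.0, 90.0], [515.0, 175.0, 86.0], [508.0, 174.0, 78.0], [503.0, 171.0, 73.0], [531.0, 174.0, 95.0], [525.0, 176.0, 85.0], [520.0, 174.0, 79.0], [495.0, 195.0, 37.0], [496.0, 191.0, 38.0], [497.0, 191.0, 35.0], [513.0, 210.0, 34.0], [523.0, 194.0, 54.0], [521.0, 184.0, 56.0], [524.0, 184.0, 55.0], [538.0, 200.0, 33.0], [520.0, 173.0, 31.0], [522.0, 172.0, 30.0], [539.0, 190.0, 32.0], [539.0, 187.0, 31.0]]
```

```bash
python3 -m pendant '[{"linear":[0,0,8],"twist":0},{"linear":[0,0,18],"twist":0},{"linear":[0,0,28],"twist":0},{"linear":[0,0,30],"twist":0},{"linear":[0,0,30],"twist":0}]'
python3 - <<'E'
from h import *
o,g,c,P,m,w=pitch(); sole()
q=P[w]-g
for a in range(-70,0,8):
    s=q[np.abs(q[:,2]-a)<4]
    if len(s)>3: print('wood z',a,s[:,0].min().round(0),s[:,0].max().round(0),len(s))
m=(np.hypot(P[...,0]-514,P[...,1]-191.5)<26)&(P[...,2]>48)&(P[...,2]<62); v,u=np.nonzero(m); print('ball?',m.sum(),P[m].mean(0) if m.any() else '', u.mean(),v.mean())
E
```

```text
time: 22.58
tool_pos: [489.0, 192.1, 172.9]
tcp_rot: [3.141, -0.0, 1.57]
contact_force: [-0.1, 0.6, -1.3]
grip_width: 17.9
 F [ 0.   0.1 -1.1] tool [488.8 192.1 172.6] n 270
   dx -4 z min/med/max [-120. -117. -114.] 29
   dx 4 z min/med/max [-118. -116. -115.] 7
   dx 12 z min/med/max [-87. -82. -79.] 7
   dx 20 z min/med/max [-91. -83. -76.] 35
   dx 28 z min/med/max [-88. -73. -64.] 13
   dx 36 z min/med/max [-69. -65. -60.] 21
   dx 44 z min/med/max [-119.  -64.  -61.] 14
   dx 52 z min/med/max [-119.  -72.  -63.] 63
   dx 60 z min/med/max [-119.  -66.  -61.] 46
   dx 68 z min/med/max [-64. -62. -60.] 33
wood z -22 24.0 40.0 32
wood z -14 16.0 39.0 61
wood z -6 11.0 34.0 59
ball? 106 [508.0634536  191.21071414  53.74212688] 312.8018867924528 124.33962264150944
```

```bash
python3 -m pendant '[{"linear":[4,0,-4],"twist":0},{"linear":[9,0,-12],"twist":0},{"linear":[9,0,-20],"twist":0},{"linear":[9,0,-23],"twist":0},{"linear":[12,0,-23],"twist":0},{"linear":[17,0,-23],"twist":0},{"linear":[22,0,-22],"twist":0},{"linear":[27,0,-22],"twist":0},{"linear":[32,0,-21],"twist":0},{"linear":[36,0,-20],"twist":0}]'
python3 -c "from h import *; sole()"
```

```text
time: 23.92
tool_pos: [525.4, 192.1, 152.8]
tcp_rot: [3.141, -0.0, 1.57]
contact_force: [1.4, -0.7, -1.0]
grip_width: 17.6
 F [ 1.4 -0.7 -1. ] tool [525.4 192.1 152.8] n 452
   dx -44 z min/med/max [-123.  -98.  -95.] 39
   dx -36 z min/med/max [-125. -120.  -96.] 63
   dx -28 z min/med/max [-124. -121.  -98.] 34
   dx -20 z min/med/max [-124. -116. -112.] 40
   dx -12 z min/med/max [-124. -117. -113.] 45
   dx -4 z min/med/max [-125. -122. -117.] 16
   dx 4 z min/med/max [-122.  -98.  -96.] 6
   dx 12 z min/med/max [-118.  -95.  -82.] 23
   dx 20 z min/med/max [-101.  -85.  -77.] 44
   dx 28 z min/med/max [-87. -71. -64.] 13
   dx 36 z min/med/max [-73. -63. -60.] 20
   dx 44 z min/med/max [-63. -62. -61.] 10
   dx 52 z min/med/max [-72. -65. -61.] 34
   dx 60 z min/med/max [-69. -66. -61.] 33
   dx 68 z min/med/max [-65. -62. -60.] 32
```

```bash
python3 -m pendant '[{"linear":[-6,0,2],"twist":0},{"linear":[-13,0,2],"twist":0},{"linear":[-16,0,-4],"twist":0},{"linear":[-16,0,-9],"twist":0},{"linear":[-12,0,-9],"twist":0},{"linear":[-8,0,-9],"twist":0},{"linear":[-4,0,-9],"twist":0},{"linear":[0,0,-9],"twist":0},{"linear":[3,0,-9],"twist":0}]'
python3 -c "from h import *; sole()"
```

```text
time: 25.1
tool_pos: [528.3, 192.2, 145.5]
tcp_rot: [3.14, -0.0, 1.57]
contact_force: [-5.6, -0.9, 14.9]
grip_width: 17.9
 F [-5.6 -0.9 14.9] tool [528.3 192.2 145.5] n 600
   dx -44 z min/med/max [-117.  -94.  -88.] 68
   dx -36 z min/med/max [-121. -116.  -88.] 69
   dx -28 z min/med/max [-121. -113.  -89.] 50
   dx -20 z min/med/max [-122. -111. -105.] 49
   dx -12 z min/med/max [-118. -114. -108.] 10
   dx -4 z min/med/max [-94. -82. -79.] 25
   dx 4 z min/med/max [-92. -87. -75.] 44
   dx 12 z min/med/max [-108.  -88.  -73.] 25
   dx 20 z min/med/max [-74. -66. -63.] 34
   dx 28 z min/med/max [-69. -63. -61.] 27
   dx 36 z min/med/max [-78. -71. -62.] 40
   dx 44 z min/med/max [-75. -69. -61.] 54
   dx 52 z min/med/max [-73. -71. -68.] 48
   dx 60 z min/med/max [-70. -67. -65.] 46
   dx 68 z min/med/max [-66. -65. -63.] 8
```

```bash
python3 -m pendant '[{"linear":[4,0,0],"twist":0},{"linear":[8,0,0],"twist":0},{"linear":[12,0,0],"twist":0},{"linear":[16,0,0],"twist":0},{"linear":[20,0,0],"twist":0},{"linear":[20,0,0],"twist":0}]'
python3 -c "from h import *; sole()" | grep -v "dx -"
```

```text
time: 25.9
tool_pos: [547.8, 192.2, 144.3]
tcp_rot: [-3.141, -0.0, 1.57]
contact_force: [-3.0, 0.4, 6.9]
grip_width: 17.9
 F [-3.   0.4  6.9] tool [547.8 192.2 144.3] n 637
   dx 4 z min/med/max [-74. -66. -63.] 35
   dx 12 z min/med/max [-71. -64. -61.] 37
   dx 20 z min/med/max [-82. -73. -62.] 44
   dx 28 z min/med/max [-81. -76. -63.] 58
   dx 36 z min/med/max [-79. -77. -75.] 52
   dx 44 z min/med/max [-78. -75. -73.] 53
   dx 52 z min/med/max [-75. -74. -73.] 4
```

```bash
python3 -m pendant '[{"linear":[-2,0,10],"twist":0},{"linear":[-2,0,28],"twist":0},{"linear":[0,-8,45],"twist":0},{"linear":[4,-30,50],"twist":0},{"linear":[9,-60,50],"twist":0},{"linear":[14,-95,50],"twist":0},{"linear":[19,-130,50],"twist":0},{"linear":[24,-160,45],"twist":0},{"linear":[27,-180,25],"twist":0},{"linear":[27,-185,0],"twist":0},{"linear":[27,-185,-25],"twist":0},{"linear":[27,-185,-44],"twist":0},{"linear":[27,-185,-54],"twist":0},{"linear":[27,-185,-58],"twist":0},{"linear":[27,-185,-58],"twist":0}]'
python3 -c "from h import *; sole()"
```

```text
time: 27.82
tool_pos: [575.3, 7.1, 86.1]
tcp_rot: [3.141, -0.0, 1.57]
contact_force: [0.7, 0.3, -0.6]
grip_width: 18.0
 F [ 0.7  0.3 -0.6] tool [575.3   7.1  86.1] n 437
   dx -20 z min/med/max [-103.  -88.  -76.] 48
   dx -12 z min/med/max [-89. -87. -74.] 51
   dx -4 z min/med/max [-84. -73. -70.] 10
   dx 4 z min/med/max [-73. -66. -62.] 34
   dx 12 z min/med/max [-72. -64. -62.] 31
   dx 20 z min/med/max [-82. -74. -62.] 46
   dx 28 z min/med/max [-81. -76. -63.] 68
   dx 36 z min/med/max [-104.  -77.  -75.] 70
   dx 44 z min/med/max [-77. -75. -73.] 60
   dx 52 z min/med/max [-77. -74. -72.] 13
```

```bash
python3 -m pendant '[{"linear":[0,0,-3],"twist":0},{"linear":[5,0,-6],"twist":0},{"linear":[10,0,-8],"twist":0},{"linear":[15,0,-10],"twist":0},{"linear":[19,0,-12],"twist":0},{"linear":[23,0,-13.5],"twist":0},{"linear":[26,0,-15],"twist":0},{"linear":[26,0,-15],"twist":0}]'
python3 -c "from h import *; sole()"
```

```text
time: 28.88
tool_pos: [601.1, 7.1, 71.3]
tcp_rot: [-3.142, 0.0, 1.57]
contact_force: [-0.8, -0.2, 4.7]
grip_width: 18.1
 F [-0.8 -0.2  4.7] tool [601.1   7.1  71.3] n 439
   dx -28 z min/med/max [-90. -87. -73.] 22
   dx -20 z min/med/max [-89. -85. -74.] 52
   dx -12 z min/med/max [-87. -84. -71.] 30
   dx -4 z min/med/max [-73. -66. -63.] 27
   dx 4 z min/med/max [-72. -65. -62.] 36
   dx 12 z min/med/max [-80. -70. -62.] 45
   dx 20 z min/med/max [-87. -79. -62.] 45
   dx 28 z min/med/max [-82. -79. -67.] 84
   dx 36 z min/med/max [-89. -78. -76.] 68
   dx 44 z min/med/max [-84. -77. -74.] 30
```

```bash
python3 -m pendant '[{"linear":[5,0,-2],"twist":0},{"linear":[9,0,-4],"twist":0},{"linear":[13,0,-6],"twist":0},{"linear":[15,0,-7],"twist":0},{"linear":[15,0,-7],"twist":0}]'
python3 -c "from h import *; sole()"
```

```text
time: 29.55
tool_pos: [616.2, 7.1, 65.0]
tcp_rot: [3.141, 0.0, 1.57]
contact_force: [-3.6, -0.7, 9.5]
grip_width: 17.9
 F [-3.6 -0.7  9.5] tool [616.2   7.1  65. ] n 342
   dx -28 z min/med/max [-83. -82. -80.] 10
   dx -20 z min/med/max [-82. -79. -68.] 12
   dx -12 z min/med/max [-70. -64. -62.] 37
   dx -4 z min/med/max [-70. -64. -61.] 34
   dx 4 z min/med/max [-83. -80. -64.] 45
   dx 12 z min/med/max [-83. -80. -63.] 79
   dx 20 z min/med/max [-84. -81. -79.] 64
   dx 28 z min/med/max [-84. -81. -79.] 57
```

```bash
python3 -m pendant '[{"linear":[4,0,-0.5],"twist":0},{"linear":[5,0,-1],"twist":0},{"linear":[5,0,-1],"twist":0}]'
python3 -c "from h import *; q=sole(); print(np.percentile(q[:,0],[97,99]))"
```

```text
time: 29.98
tool_pos: [620.6, 7.1, 65.2]
tcp_rot: [-3.141, 0.0, 1.57]
contact_force: [-9.4, -0.2, 18.8]
grip_width: 18.0
 F [-9.4 -0.2 18.8] tool [620.6   7.1  65.2] n 296
   dx -20 z min/med/max [-69. -64. -62.] 12
   dx -12 z min/med/max [-69. -62. -61.] 39
   dx -4 z min/med/max [-81. -69. -61.] 41
   dx 4 z min/med/max [-84. -80. -77.] 37
   dx 12 z min/med/max [-83. -81. -70.] 74
   dx 20 z min/med/max [-83. -82. -79.] 70
   dx 28 z min/med/max [-84. -82. -80.] 19
[25.08815514 25.47849076]
```

```bash
python3 -m pendant '[{"linear":[-2,0,0.3],"twist":0},{"linear":[-3.5,0,0.6],"twist":0},{"linear":[-3.5,0,0.6],"twist":0}]'
python3 -m pendant '[{"linear":[0,0,0],"twist":0},{"linear":[0,0,0],"twist":0},{"linear":[0,0,0],"twist":0},{"linear":[0,0,0],"twist":0},{"linear":[0,0,0],"twist":0},{"linear":[0,0,0],"twist":0},{"linear":[0,0,10],"twist":0},{"linear":[0,0,30],"twist":0},{"linear":[0,0,60],"twist":0},{"linear":[0,0,100],"twist":0},{"linear":[0,0,140],"twist":0},{"linear":[-40,-30,160],"twist":0},{"linear":[-90,-80,160],"twist":0},{"linear":[-140,-130,160],"twist":0},{"linear":[-180,-180,160],"twist":0},{"linear":[-200,-220,160],"twist":0},{"linear":[-200,-220,160],"twist":0},{"linear":[-200,-220,160],"twist":0}]' 0
python3 - <<'E'
from h import *
c=cap('scene'); save(c,'s8.png',(150,50,400,240),3.1)
P=cloud(c); t=cap('top'); Q=cloud(t)
for n,R in (('scene',P),('top',Q)):
    m=(np.hypot(R[...,0]-514,R[...,1]-191.5)<22)&(R[...,2]>48)&(R[...,2]<62); print(n,'ball in well px',m.sum(),R[m].mean(0).round(1) if m.any() else '')
    m=(np.hypot(R[...,0]-617,R[...,1]-7)<25)&(R[...,2]>112)&(R[...,2]<128); print(n,'handle top',m.sum(),R[m].mean(0).round(1) if m.any() else '')
E
```

```text
time: 30.4
tool_pos: [619.5, 7.0, 65.0]
tcp_rot: [3.136, 0.0, 1.57]
contact_force: [0.7, 0.8, 8.6]
grip_width: 17.5
time: 32.65
tool_pos: [417.7, -212.8, 223.9]
tcp_rot: [3.141, -0.0, 1.569]
contact_force: [-0.4, -0.2, -0.6]
grip_width: 91.9
scene ball in well px 84 [509.2 186.7  55. ]
scene handle top 111 [624.7   4.4 119.8]
top ball in well px 88 [508.1 188.7  54.6]
top handle top 78 [623.3   7.  119.4]
```

View pics/s8.png

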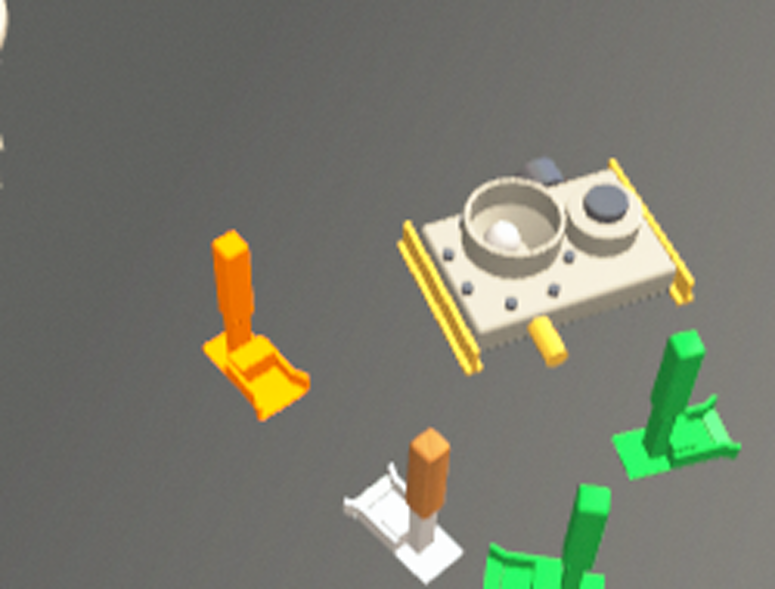

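The ball lies in the well at crop (505,235). The steel scoop stands upright at (425,510), released, and the arm is clear of everything. I'm handing in.

```bash
python3 -c "
from plant import bot
print(bot.close_job())"
```

```text
the job is handed in; nothing more can be done
None
```

The front ball is in the pump housing's well, and the steel scoop stands upright and released on the bench. The job was handed in at about 33 s of the 64 s allowed.

- **Scooping:** I gripped the steel scoop by its wooden handle and slid it along the tray floor until the row was tight. The ball went into the pocket and the fingers stayed up on the handle, well above it.
- **Tipping:** The arm can only shift and turn about the vertical, so I tilted the scoop within the grip. I first pushed its lip against the outside of the well to about 17°, then against the inside wall to about 40°, where the ball dropped in.
- **Height:** For the second push the lip was roughly 10 mm below the rim, so the tipping was at rim level rather than strictly above it.
- **Standing the scoop:** I tilted it back against the near rim, pressed it flat on the bench and let go. It had slid about 6 mm in the grip.

**Last checks:**
- Both cameras showed the ball in the well, its visible surface at about 55 mm, near the expected 58 mm top. They put it about 6–7 mm off the axis, within the 9 mm allowed.
- The handle top was at 119–120 mm, so the scoop is upright.
- The gripper was open, with only sensor noise on the force reading.
- The largest force I read at the end of any move was about 21 N.
- I did not look at the tray again after the scoop; the last picture then showed two balls left in it.

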